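# Seat the alignment dowel in the check cradle

### The arm

A 6-joint arm with a two-finger parallel gripper is mounted at the origin on the work surface. World frame = base frame: x ahead of the robot, y to its left, z up, the work surface at z = 0. Lengths are in m, angles in rad, forces in N, time in s.
With the tool pointing down it reaches from about 0.35 to 0.85 m from the base axis. Payload 8.1 kg.
Tool frame: the origin (TCP) lies at the very end of the fingers, on their centre line; the grasp point (between the pads) lies robot.hold_point_z behind it (robot.hold_point_z is the distance from the TCP to the grasp point, in m); z points along the fingers, y is the direction in which the jaws open and shut (so a half turn about z gives the same grasp; the last joint's range is limited). The gripper opens to 93 mm and grips with 3 to 60 N. Pads are 15 mm wide; open, the fingers measure 128 mm over their backs; the gripper's body (75 mm by 188 mm) begins 65 mm behind the grasp point.
Start: joints at [1.026, 0.13, 1.488, -0, 1.523, -0.085], TCP at [0.266, 0.538, 0.219] pointing down, gripper open.
Joint ranges: [-2.96, 2.96], [-0.89, 2.26], [0.02, 2.5], [-1.34, 4.48], [0, 2.73], [-2.66, 2.66]. Speed limits (rad/s): [2.39, 2.39, 2.79, 3.14, 3.14, 3.14].

### API

Orientations are given as a rotation vector (axis times angle).
In Python, from plant import robot, cams gives the robot as it stands. The module is installed in compiled form; this text tells all that it offers.
- The arm moves only by the tool step_arm, never from a script. Its argument "deltas" is a list of rows, each an object with "offset": the shift along the tool's x, y, z in cm, a list of three; "roll": the turn about the tool's z in rad. In form: [{"offset": [x, y, z], "roll": roll}, ...]. A call has 1 to 12 rows; each row shifts and turns the commanded pose from where the row before left it, along the tool's axes as they then stand; what a row does not reach is not made up. A row lasts 1/8 s, in which the tool goes at most 62.5 mm and 10.7 degrees, less where a joint would pass 70% of its speed; a pose out of reach is approached as far as the arm can. A call with a gripper value outside its range is refused whole. "fingers" is the finger opening in cm, from 0 to 9.3, set as the call begins (left out, the last holds). The fingers move at their own pace and stop on an object; "grip_force" is the grip in N (left out, the last holds). Time passes only in rows, so rows that do not move let the fingers close. It gives the time, the measured TCP pose, the force and the opening at its end, in the units of the state.
- robot.read_state(): the state, without advancing time (a new reading comes with each control period).
- cams.read_camera(name): name is "scene" or "top" or "wrist"; returns a dict with "pixels" (384x512x3 uint8, red, green, blue), "fx", "fy", "cx", "cy" (pixels), "extrinsics" (4x4, takes a point from world to camera coordinates). Camera axes: x right, y down, z forward; pixel columns grow to the right and rows downward; lengths in m; the calibration is good to about 2 mm. A picture is of the moment at which its call begins. There is no depth.
- robot.close_job(): hands the job in, once; it reports no verdict.
Trained networks look in a picture, given as the dict that the camera call returned (one of the last four; its "shot" number tells which), for a name from the list of things; names that differ only in an ending like _2 or _b are one class to them, and where a whole thing is asked for, a point or a joint stands for the part that bears it (a point fixed in the world has none). Each returns a list of dicts, best first, with "score" (0 to 1); they miss things now and then, are a little off and sometimes report something else, mostly with a low value. They report only what shows in the picture. A call takes as long as a camera call. They do not tell look-alikes from the thing itself.
- cams.boxes_of(picture, thing): "xy" ([column, row] in pixels, amid what is visible of it).
- cams.silhouettes(picture, thing): "mask" (384x512 bool, what is visible of it) and "xy" ([column, row] in pixels, amid what is visible of it).
- cams.pinpoint(picture, thing): "xy" ([column, row] in pixels: a listed point, or the origin of a listed thing).
The state is a dict: "t": time; "q": joint angles; "dq": joint speeds; "joint_torque": joint torques, N m; "tool_pos": TCP position; "orientation": TCP orientation; "force": force on the tool from outside, world axes, zero at the start; "wrist_torque": the same for the moment, N m; "opening": finger opening in m.
Only numpy, scipy, OpenCV 4.12 (cv2) and the standard library are available. Lean on these libraries where they do the work, as an engineer would, in place of code of your own. Each camera call takes 0.05 s, during which the arm holds its last target. There are 200 camera calls.

### The job

Lift the stainless alignment dowel off its V-blocks and, keeping it level and in hand (do not drop it), lower it into the two open slots of the check cradle, feeling for the slots because the cross slide has been left off centre. Press it down past the spring plungers until both ends are fully home on the slot floors, never bearing down on it with more than about 40 newtons. Let go of it there, and leave the dial indicator, the pin gauge case and the shim tray where they are.

Things in the scene. Friction and masses are not known exactly. Their poses are not given: they have to be found in the camera images.
- dowel: Stainless alignment dowel, about 0.28 kg, 170 mm long: a middle of 20 mm diameter and 80 mm length with square shoulders, and at each end a journal of 12 mm diameter and 45 mm length. Origin at its middle, on its axis; its y axis runs along the dowel. Both ends are alike: it goes in either way round. It starts lying in the two V-blocks, its axis 45 mm above the granite.
- dowel_a (a point): Point on the dowel's axis 50 mm from its middle towards +y: the part of one journal that goes into a slot.
- dowel_b (a point): Point on the dowel's axis 50 mm from its middle towards -y: the part of the other journal that goes into a slot.
- v_blocks: The pair of fixed dark steel V-blocks where the dowel waits along y, each 44 mm (x) by 20 mm (y) by 46.5 mm tall, centred 60 mm either side of the origin along y, 100 mm free between them. Origin on the granite, midway between the blocks; z up. The granite plate's top is level, at z = 70 mm.
- cradle: Check cradle, fixed on the granite: a grey base 140 mm (x) by 150 mm (y) with a low handwheel reaching 100 mm from the origin to -x; across it slides a carriage with two slotted steel uprights that take the dowel's journals, the dowel lying along the cradle's y. Origin: centre of the base's underside, on the granite; z up.
- cradle_ways (a point): Point of the base 24 mm above the cradle's origin, where the carriage (90 by 130 mm, 12 mm thick, its top 36 mm above the granite) rides. The carriage with both uprights stands anywhere from -10 to +10 mm off this point along the cradle's x. It is clamped there, does not shift under a push, and its place is not measured: this point belongs to the base.
- cradle_top (a point): Point of the base frame 88 mm above the cradle's origin: the height of the uprights' flat tops. Uprights: centred 50 mm either side along y, 12 mm thick (y), 56 mm wide (x). In the middle of each one's width is an open slot along y, 13.5 mm wide; its bevelled mouth is 20.5 mm wide at the top and narrows over 6 mm of depth. A journal on the flat tops has its axis at 94 mm.
- cradle_home (a point): Point of the base frame 70 mm above the cradle's origin: the height of the dowel's axis when home (flat slot floors at 64 mm). The dowel's middle goes between the uprights, 88 mm apart. A sprung ball, 8 mm wide, stands 3.5 mm out of each slot's +x wall, centred at 75 mm: from 81 to 75 mm it takes 1 to 5 N more than the weight at each end to go on; below that an end may still stick until pressed.
- indicator: Chrome dial indicator lying face up on the granite, 57 mm diameter, 24 mm thick, stem and spindle reaching 71 mm from the origin towards its -y and a stub 39 mm towards +y. Origin: centre of its underside. Leave alone.
- pin_case: Closed red plastic pin gauge case, 70 mm (x) by 120 mm (y) by 21.5 mm. Origin: centre of its underside. Leave alone.
- shim_tray: Aluminium tray 75 mm (x) by 130 mm (y) by 14 mm with three copper-tinted laminated shims in it. Origin: centre of its underside. Leave alone.
There are look-alikes about, which are no part of the job. What is meant by the dowel is not red, and is the smaller of those in its own colour.

How it is judged:
On the way:
1. in both slots, the dowel is moved down past the plungers by the fingers, not dropped (its middle 72.5 to 78.5 mm above the granite with the fingers on it) (contact force between the fingers and dowel above 1 N and x of dowel in the frame of cradle between -0.013 and 0.013 m and y of dowel in the frame of cradle between -0.006 and 0.006 m and angle between the y axis of dowel and the y axis of cradle, either way round below 0.15 rad and z of dowel in the frame of cradle between 0.0725 and 0.0785 m), for 0.05 s.
At the end, for the whole second after the job is handed in: The dowel lies still in both slots of the cradle, its shoulders between the uprights, each journal's axis within 1.8 mm of 70 mm above the granite (on the slot floor), lying along the cradle's y within 0.05 rad, and nothing holds it (z of dowel_a in the frame of cradle between 0.0682 and 0.0718 m and z of dowel_b in the frame of cradle between 0.0682 and 0.0718 m and x of dowel in the frame of cradle between -0.013 and 0.013 m and y of dowel in the frame of cradle between -0.006 and 0.006 m and angle between the y axis of dowel and the y axis of cradle, either way round below 0.05 rad and linear speed of dowel below 0.01 m/s); the robot touches nothing.
It fails at once if the dowel bears on the cradle with more than 60 N in all: the push (about 40 N), the dowel's weight and the plungers' side load (contact force between dowel and cradle above 60 N).
It fails at once if the dowel is tipped more than 17 degrees out of level (angle between dowel's own y axis and vertical below 1.27 rad or angle between dowel's own y axis and vertical above 1.87 rad).
It fails at once if the dial indicator is moved more than 15 mm (distance of indicator from where it was at the start of the episode above 0.015 m).
It fails at once if the pin gauge case is moved more than 15 mm (distance of pin_case from where it was at the start of the episode above 0.015 m).
It fails at once if the shim tray is moved more than 15 mm (distance of shim_tray from where it was at the start of the episode above 0.015 m).
It also fails if it takes over 67 s, if anything falls off the work surface, if the arm or the gripper's body presses on something with over 40 N, if the wrist force passes 120 N, or if a joint passes its speed limit or range.

## Working session

There is one attempt and no reset: what is moved stays moved. The work goes in short steps, Python scripts to look and compute and a tool call to move; the robot and the scene stay as the last step left them, time stands still between calls to the robot, and variables do not carry over. Pictures are saved under pics/ and viewed, about 8 in all and at most 12, crops included, and the job is handed in when it is done.

Besides the shell and the picture viewer there is one more tool, called after "Call:" as a command line: name --argument value ..., lists and objects as JSON in quotes. step_arm: Moves the arm, as the interface text tells. Its arguments: {"type":"object","properties":{"deltas":{"type":"array"},"fingers":{"type":"number"},"grip_force":{"type":"number"}},"required":["deltas"]}

```bash
mkdir -p pics; cat > h.py <<'E'
import numpy as np, cv2
from plant import robot, cams
def ray(p,xy):
    E=np.array(p["extrinsics"]);R=E[:3,:3];t=E[:3,3]
    d=R.T@np.array([(xy[0]-p["cx"])/p["fx"],(xy[1]-p["cy"])/p["fy"],1.]);return -R.T@t,d
def atz(p,xy,z):
    o,d=ray(p,xy);return o+d*(z-o[2])/d[2]
def tri(obs):
    A=np.zeros((3,3));b=np.zeros(3);L=[]
    for p,xy in obs:
        o,d=ray(p,xy);d=d/np.linalg.norm(d);M=np.eye(3)-np.outer(d,d);A+=M;b+=M@o;L.append((o,M))
    x=np.linalg.solve(A,b);return x,[np.linalg.norm(M@(x-o)) for o,M in L]
def proj(p,X):
    E=np.array(p["extrinsics"]);c=E[:3,:3]@X+E[:3,3];return [p["fx"]*c[0]/c[2]+p["cx"],p["fy"]*c[1]/c[2]+p["cy"]]
def save(p,n): cv2.imwrite("pics/"+n,np.ascontiguousarray(p["pixels"][:,:,::-1]))
E
python3 - <<'E'
from h import *
np.set_printoptions(precision=4,suppress=True)
s=robot.read_state();print(s,robot.hold_point_z)
P={n:cams.read_camera(n) for n in("scene","top")}
for n,p in P.items():
    save(p,n+"1.png")
    for th in["dowel","dowel_a","v_blocks","cradle","cradle_top","cradle_home","cradle_ways","indicator","pin_case","shim_tray"]:
        r=cams.pinpoint(p,th);z={"dowel":.115,"dowel_a":.115,"cradle_top":.158,"cradle_home":.14,"cradle_ways":.094}.get(th,.07)
        print(n,th,[(round(a["score"],2),np.round(a["xy"],1),atz(p,a["xy"],z)) for a in r[:4]])
a=cv2.imread("pics/scene1.png");b=cv2.imread("pics/top1.png")
E
```

```text
{'t': 0.0, 'q': array([ 1.0256,  0.1312,  1.4893, -0.    ,  1.523 , -0.0854]), 'dq': array([-0.0016, -0.0012,  0.0003,  0.    ,  0.0021, -0.001 ]), 'joint_torque': array([  0.002 , -55.9824, -49.1783,   0.0767,   0.0351,  -0.0001]), 'tool_pos': array([0.266 , 0.5372, 0.2176]), 'orientation': array([-0.7159, -3.0584,  0.0028]), 'force': array([ 0.3066, -0.047 , -0.8802]), 'wrist_torque': array([ 0.0131, -0.0257, -0.0284]), 'opening': 0.09285281522195941} 0.0188
scene dowel [(0.84, array([304.4, 236.8]), array([0.5565, 0.2015, 0.115 ])), (0.84, array([269.3, 224. ]), array([0.5444, 0.0946, 0.115 ])), (0.81, array([202.2, 155.2]), array([ 0.3248, -0.2243,  0.115 ])), (0.76, array([219., 161.]), array([ 0.334 , -0.1577,  0.115 ]))]
scene dowel_a [(0.84, array([304.4, 236.8]), array([0.5565, 0.2015, 0.115 ])), (0.84, array([269.3, 224. ]), array([0.5444, 0.0946, 0.115 ])), (0.81, array([202.2, 155.2]), array([ 0.3248, -0.2243,  0.115 ])), (0.76, array([219., 161.]), array([ 0.334 , -0.1577,  0.115 ]))]
scene v_blocks []
scene cradle [(0.55, array([201.5, 205.7]), array([ 0.5044, -0.1439, 
[... 1205 characters left out ...]
164.6, 262. ]), array([0.2324, 0.2744, 0.115 ])), (0.77, array([315.4, 259.4]), array([ 0.2413, -0.191 ,  0.115 ]))]
top v_blocks []
top cradle [(0.75, array([303.4, 176. ]), array([ 0.5102, -0.1631,  0.07  ]))]
top cradle_top [(0.67, array([307.8, 174.9]), array([ 0.4992, -0.1639,  0.158 ]))]
top cradle_home [(0.77, array([304.2, 175.4]), array([ 0.5006, -0.1555,  0.14  ]))]
top cradle_ways [(0.77, array([305. , 174.5]), array([ 0.5112, -0.1648,  0.094 ]))]
top indicator [(0.85, array([250.5, 118.1]), array([0.7039, 0.011 , 0.07  ]))]
top pin_case [(0.74, array([322.3, 121.7]), array([ 0.6938, -0.2282,  0.07  ]))]
top shim_tray [(0.6, array([195.7, 122.1]), array([0.6886, 0.1924, 0.07  ]))]
```

View pics/scene1.png

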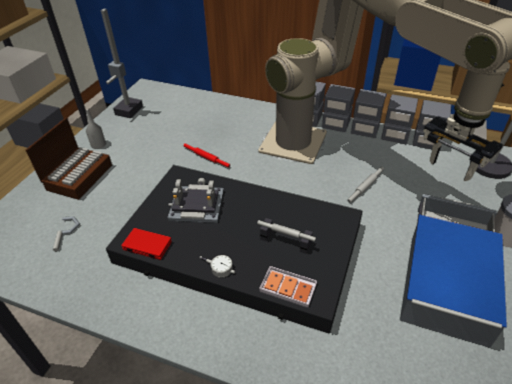

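View pics/top1.png

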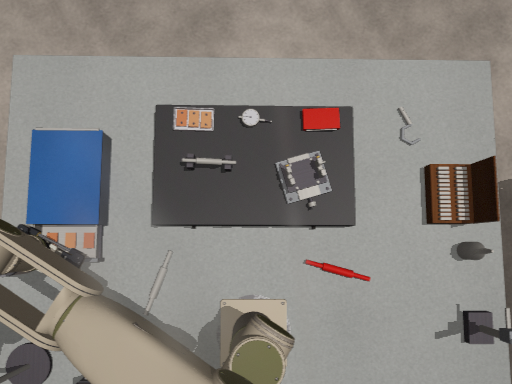

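The dowel on its V-blocks is at scene (286,232) and top (209,161). The cradle is at top (303,176) and turned about 10–15°. The other dowel-like things (red one, grey one at (160,280), and so on) are off the plate. Next I'll refine the dowel axis.

```bash
cat >> h.py <<'E'
np.set_printoptions(precision=4,suppress=True)
def mask(p,th,near,r=40):
    c=[m for m in cams.silhouettes(p,th) if np.hypot(*(np.array(m["xy"])-near))<r]
    return c[0] if c else None
def ends(m):
    ys,xs=np.nonzero(m["mask"]);q=np.c_[xs,ys].astype(float);c=q.mean(0);u=np.linalg.svd(q-c,full_matrices=False)[2][0]
    t=(q-c)@u;m0=(q-c)@np.array([-u[1],u[0]]);return c+u*(t.min()-.0),c+u*t.max(),len(xs)
def tool():
    s=robot.read_state();R=cv2.Rodrigues(np.array(s["orientation"]))[0];return np.array(s["tool_pos"]),R,s
def togo(X,ydir=None):
    p,R,s=tool();print("TCP",p,"offset cm (current axes)",R.T@(np.array(X)-p)*100)
    if ydir is not None:
        v=R.T@np.r_[ydir,0];a=np.arctan2(-v[0],v[1]);a=(a+np.pi/2)%np.pi-np.pi/2;print("roll",a)
E
python3 - <<'E'
from h import *
P={n:cams.read_camera(n) for n in("scene","top")}
e={}
for n,near in(("scene",(286,232)),("top",(209,161))):
    m=mask(P[n],"dowel",near); 
    if m is None: print(n,"none");continue
    a,b,k=ends(m);e[n]=sorted([a,b],key=lambda v:v[0]*(1 if n=="top" else -1));print(n,e[n],k,m["score"])
    print([atz(P[n],v,.115) for v in e[n]])
for i in(0,1):print(tri([(P[n],e[n][i]) for n in e]))
for n,near in(("scene",(195,200)),("top",(303,176))):
    m=mask(P[n],"cradle",near)
    if m: print(n,m["score"],cv2.minAreaRect(np.argwhere(m["mask"])[:,::-1].astype(np.float32)))
for t in("cradle_top","cradle_home","cradle_ways","cradle"):
    r=[cams.pinpoint(P[n],t)[0]["xy"] for n in P];print(t,tri(list(zip(P.values(),r))))
togo([.549,.143,.25],[1,0])
E
```

```text
scene [array([313.0205, 237.9322]), array([257.9177, 221.2723])] 313 0.61
[array([0.5524, 0.2248, 0.115 ]), array([0.5455, 0.0605, 0.115 ])]
top [array([183.9644, 159.8092]), array([230.0072, 161.8359])] 186 0.48
[array([0.5523, 0.2219, 0.115 ]), array([0.5468, 0.0762, 0.115 ])]
(array([0.5521, 0.2234, 0.1141]), [np.float64(0.0013902830144231606), np.float64(0.0013902830144231755)])
(array([0.5481, 0.0693, 0.1206]), [np.float64(0.007212766307543267), np.float64(0.007212766307543181)])
scene 0.77 ((195.86138916015625, 199.88613891601562), (52.83647537231445, 45.174686431884766), 5.710593223571777)
top 0.72 ((304.9311828613281, 180.9783935546875), (53.91999816894531, 47.239994049072266), 73.73979187011719)
cradle_top (array([ 0.5021, -0.1678,  0.1502]), [np.float64(0.0008159358831973271), np.float64(0.0008159358831973627)])
cradle_home (array([ 0.506 , -0.1598,  0.1375]), [np.float64(0.0002282421751375795), np.float64(0.00022824217513758827)])
cradle_ways (array([ 0.5095, -0.1551,  0.0942]), [np.float64(0.0034318867077614357), np.float64(0.0034318867077615897)])
cradle (array([ 0.4998, -0.1597,  0.0642]), [np.float64(0.0071678544817417155), np.float64(0.007167854481741639)])
TCP [0.2662 0.5377 0.2187] offset cm (current axes) [-42.857  -22.8226  -3.1341]
roll 1.110987764983447
```

Call:
step_arm --deltas '[{"offset": [0,0,-3.5],"roll": 0.15},{"offset": [0,0,0],"roll": 0.16},{"offset": [0,0,0],"roll": 0.16},{"offset": [0,0,0],"roll": 0.16},{"offset": [0,0,0],"roll": 0.16},{"offset": [0,0,0],"roll": 0.16},{"offset": [0,0,0],"roll": 0.16}]' --fingers 6.0 --grip_force 30

```text
t: 2.68
tool_pos: [0.2662, 0.5377, 0.2536]
orientation: [2.226, 2.217, -0.0]
force: [0.2, 0.4, 0.3]
opening: 0.0602
```

```bash
python3 -c "
from h import *
togo([.5495,.1425,.25],[1,-.03])"
```

```text
TCP [0.2662 0.5377 0.2536] offset cm (current axes) [-39.3971  28.4939   0.3642]
roll 0.025717101941973297
```

Call:
step_arm --deltas '[{"offset": [-4.4,3.2,0],"roll": 0.026},{"offset": [-4.4,3.2,0],"roll": 0},{"offset": [-4.4,3.2,0],"roll": 0},{"offset": [-4.4,3.2,0],"roll": 0},{"offset": [-4.4,3.2,0],"roll": 0},{"offset": [-4.4,3.2,0],"roll": 0},{"offset": [-4.4,3.2,0],"roll": 0},{"offset": [-4.4,3.2,0],"roll": 0},{"offset": [-4,2.9,0],"roll": 0},{"offset": [0,0,0],"roll": 0}]'

```text
t: 3.92
tool_pos: [0.5439, 0.1365, 0.2534]
orientation: [2.254, 2.188, -0.001]
force: [-0.2, -0.2, 0.4]
opening: 0.0598
```

```bash
python3 - <<'E'
from h import *
togo([.5495,.1425,.25],[1,-.03])
p=cams.read_camera("wrist");save(p,"w1.png")
print(p["fx"],np.linalg.inv(p["extrinsics"]))
print([proj(p,np.array(v)) for v in([.549,.143,.115],[.552,.228,.115],[.547,.058,.115])])
for t in("dowel","dowel_a","dowel_b"):print(t,[(r["score"],r["xy"],atz(p,r["xy"],.115)) for r in cams.pinpoint(p,t)])
for m in cams.silhouettes(p,"dowel"):
    a,b,k=ends(m);print(m["score"],a,b,k,atz(p,a,.115),atz(p,b,.115))
E
```

```text
TCP [0.5439 0.1365 0.2534] offset cm (current axes) [0.6199 0.5464 0.3372]
roll 0.0005043699572386817
302.3088415450128 [[ 0.9996 -0.0287 -0.0082  0.5453]
 [-0.0298 -0.9676 -0.2509  0.2062]
 [-0.0007  0.251  -0.968   0.4203]
 [ 0.      0.      0.      1.    ]]
[[np.float64(261.05870375395153), np.float64(174.98663996093222)], [np.float64(261.9568170436411), np.float64(88.0426735846041)], [np.float64(261.18433187572924), np.float64(250.7463424900947)]]
dowel [(0.83, [260.6, 172.0], array([0.5486, 0.1461, 0.115 ])), (0.82, [261.0, 126.4], array([0.5502, 0.192 , 0.115 ])), (0.63, [260.6, 219.8], array([0.5473, 0.0941, 0.115 ]))]
dowel_a [(0.83, [260.6, 172.0], array([0.5486, 0.1461, 0.115 ])), (0.82, [261.0, 126.4], array([0.5502, 0.192 , 0.115 ])), (0.63, [260.6, 219.8], array([0.5473, 0.0941, 0.115 ]))]
dowel_b [(0.83, [260.6, 172.0], array([0.5486, 0.1461, 0.115 ])), (0.82, [261.0, 126.4], array([0.5502, 0.192 , 0.115 ])), (0.63, [260.6, 219.8], array([0.5473, 0.0941, 0.115 ]))]
0.9 [-1.7613 48.6336] [34.2567 62.3247] 503 [0.3075 0.2702 0.115 ] [0.3385 0.2574 0.115 ]
0.81 [262.1232  85.9459] [259.8187 251.0393] 2568 [0.5522 0.2299 0.115 ] [0.5455 0.0577 0.115 ]
```

View pics/w1.png

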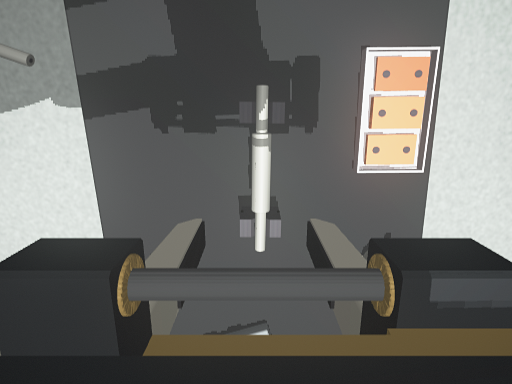

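The wrist view shows the dowel at (261,168) between its blocks, axis along the image column, ends at rows 86 and 251. The length comes out at 172 mm when taken at z=0.115, so the height agrees. I'll descend onto it.

```bash
python3 -c "
from h import *
togo([.549,.1445,.0962],[1,-.038])"
```

```text
TCP [0.542  0.1406 0.2537] offset cm (current axes) [ 0.3986  0.6927 15.7521]
roll 0.014415948202394002
```

```bash
python3 -c "
from h import *
for i in range(3):
  cams.read_camera('wrist');s=robot.read_state();print(s['tool_pos'],s['q'],s['dq'])
togo([.549,.1445,.0962],[1,-.038])"
```

```text
[0.542  0.1407 0.2537] [0.1623 0.0096 1.551  0.0002 1.5809 0.1855] [ 0.0002 -0.0016 -0.0008 -0.0022 -0.0012 -0.0028]
[0.5421 0.1406 0.2538] [0.1622 0.0096 1.5509 0.0001 1.5808 0.1855] [-0.0037  0.0006 -0.0002 -0.0018  0.0007 -0.0016]
[0.5421 0.1405 0.2538] [0.162  0.0097 1.5509 0.0001 1.5808 0.1854] [-0.0043  0.0015 -0.0029 -0.0005  0.0017 -0.0015]
TCP [0.5421 0.1405 0.2538] offset cm (current axes) [ 0.4151  0.6776 15.7586]
roll 0.014546398209287492
```

Call:
step_arm --deltas '[{"offset": [0.4,0.7,2],"roll": 0.014},{"offset": [0,0,3],"roll": 0},{"offset": [0,0,2],"roll": 0},{"offset": [0,0,0],"roll": 0},{"offset": [0,0,0],"roll": 0}]'

```text
t: 4.95
tool_pos: [0.55, 0.1435, 0.1843]
orientation: [2.264, 2.177, 0.001]
force: [-1.0, 0.2, 0.7]
opening: 0.0598
```

```bash
python3 - <<'E'
from h import *
p=cams.read_camera("wrist")
for m in cams.silhouettes(p,"dowel"):
    a,b,k=ends(m);print(m["score"],a,b,k,atz(p,a,.115),atz(p,b,.115))
print([(r["score"],atz(p,r["xy"],.115)) for r in cams.pinpoint(p,"dowel")])
g=p["pixels"].mean(2);save(p,"w2.png")
togo([.549,.1445,.0962],[1,-.038])
E
```

```text
0.76 [254.7976  87.9949] [254.5811 267.0067] 3713 [0.5523 0.2303 0.115 ] [0.5462 0.0835 0.115 ]
[(0.95, array([0.5501, 0.1468, 0.115 ])), (0.87, array([0.5475, 0.0968, 0.115 ])), (0.84, array([0.5493, 0.1949, 0.115 ]))]
TCP [0.5504 0.1435 0.1851] offset cm (current axes) [ 0.0934 -0.1682  8.8865]
roll -0.001084366198071507
```

View pics/w2.png

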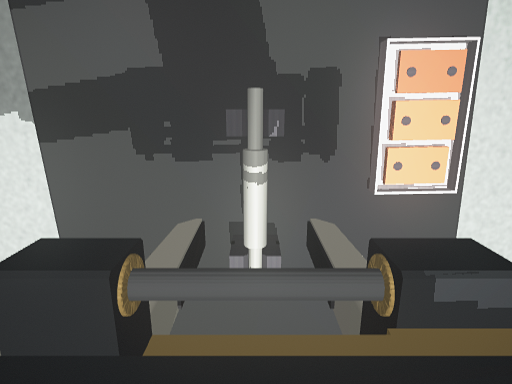

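Dowel is seen at (255,200), axis x≈0.5492 and middle y≈0.1457. I'll go down and grip.

Call:
step_arm --deltas '[{"offset": [0.2,-0.12,2.5],"roll": 0},{"offset": [0,0,3],"roll": 0},{"offset": [0,0,2.4],"roll": 0},{"offset": [0,0,1.0],"roll": 0},{"offset": [0,0,0],"roll": 0},{"offset": [0,0,0],"roll": 0}]'

```text
t: 5.85
tool_pos: [0.5495, 0.1455, 0.0962]
orientation: [2.264, 2.177, 0.003]
force: [0.7, -0.1, 0.3]
opening: 0.0603
```

Call:
step_arm --deltas '[{"offset": [0,0,0],"roll": 0},{"offset": [0,0,0],"roll": 0},{"offset": [0,0,0],"roll": 0},{"offset": [0,0,0],"roll": 0},{"offset": [0,0,0],"roll": 0}]' --fingers 1.0 --grip_force 50

```text
t: 6.48
tool_pos: [0.5494, 0.1454, 0.0951]
orientation: [2.263, 2.177, 0.002]
force: [6.0, 1.3, -0.0]
opening: 0.0189
```

Call:
step_arm --deltas '[{"offset": [0,0,-1],"roll": 0},{"offset": [0,0,-3],"roll": 0},{"offset": [0,0,-5],"roll": 0},{"offset": [0,0,-4],"roll": 0},{"offset": [0,0,0],"roll": 0}]'

```text
t: 7.1
tool_pos: [0.5505, 0.1458, 0.2291]
orientation: [2.261, 2.175, 0.009]
force: [0.1, 0.9, -3.5]
opening: 0.0185
```

```bash
python3 - <<'E'
from h import *
togo([.506,-.17,.23],[1,-.038]);print(tool()[2]['force'],tool()[2]['opening'],tool()[2]['q'])
E
```

```text
TCP [0.5505 0.1458 0.2291] offset cm (current axes) [-31.7292  -3.2129  -0.1566]
roll -0.0009278303189594883
[ 0.0604  0.9363 -3.4668] 0.01850928855507612 [0.1688 0.0367 1.5681 0.0001 1.5299 0.2078]
```

Call:
step_arm --deltas '[{"offset": [-3,-0.4,-0.5],"roll": 0},{"offset": [-5.2,-0.4,0],"roll": 0},{"offset": [-5.2,-0.4,0],"roll": 0},{"offset": [-5.2,-0.4,0],"roll": 0},{"offset": [-5.2,-0.4,0],"roll": 0},{"offset": [-5.2,-0.4,0],"roll": 0},{"offset": [-5.2,-0.4,0],"roll": 0},{"offset": [-4.0,-0.4,0],"roll": 0},{"offset": [-2,0,0],"roll": -0.1},{"offset": [0,0,0],"roll": -0.12},{"offset": [0,0,0],"roll": -0.1},{"offset": [0,0,0],"roll": 0}]'

```text
t: 8.6
tool_pos: [0.4998, -0.2545, 0.2273]
orientation: [-1.887, -2.507, 0.0]
force: [0.2, -0.0, -2.1]
opening: 0.0187
```

Call:
step_arm --deltas '[{"offset": [0,0,0],"roll": 0},{"offset": [0,0,0],"roll": 0}]'

```text
t: 8.85
tool_pos: [0.5007, -0.2548, 0.2292]
orientation: [-1.889, -2.509, 0.0]
force: [-0.0, -1.3, -2.4]
opening: 0.0191
```

```bash
python3 - <<'E'
from h import *
p=cams.read_camera("wrist");save(p,"w3.png");q=cams.read_camera("top");s=cams.read_camera("scene")
cv2.imwrite("pics/s3.png",cv2.resize(s["pixels"][120:290,110:310,::-1],None,fx=3,fy=3,interpolation=cv2.INTER_CUBIC))
for n,k in(("w",p),("s",s)):
  for t,z in(("dowel",.25),("cradle_top",.158),("cradle_home",.14),("cradle_ways",.094),("cradle",.07)):
    print(n,t,[(r["score"],np.round(r["xy"],1),atz(k,r["xy"],z)) for r in cams.pinpoint(k,t)[:3]])
for m in cams.silhouettes(p,"cradle")[:2]:print(m["score"],cv2.minAreaRect(np.argwhere(m["mask"])[:,::-1].astype(np.float32)))
print(tool())
E
```

```text
w dowel [(0.88, array([ 21.1, 121.4]), array([ 0.3758, -0.2226,  0.25  ])), (0.81, array([35. , 74.7]), array([ 0.38  , -0.1998,  0.25  ])), (0.78, array([253.1, 153.2]), array([ 0.4852, -0.2068,  0.25  ]))]
w cradle_top [(0.61, array([300.4,  80.6]), array([ 0.5068, -0.1569,  0.158 ]))]
w cradle_home [(0.86, array([294.4,  85.8]), array([ 0.5053, -0.1597,  0.14  ])), (0.33, array([255.3, 246.1]), array([ 0.5136, -0.3026,  0.14  ]))]
w cradle_ways [(0.9, array([288. ,  89.7]), array([ 0.5048, -0.1596,  0.094 ])), (0.21, array([255. , 248.1]), array([ 0.5198, -0.3255,  0.094 ]))]
w cradle [(0.7, array([286.9,  91.5]), array([ 0.5062, -0.1593,  0.07  ])), (0.53, array([292.7,  84.5]), array([ 0.5098, -0.1512,  0.07  ]))]
s dowel [(0.86, array([364.8, 185. ]), array([0.4442, 0.3266, 0.25  ])), (0.82, array([194.1, 150.6]), array([ 0.4626, -0.1677,  0.25  ])), (0.69, array([374.5, 169.6]), array([0.3726, 0.3401, 0.25  ]))]
s cradle_top [(0.76, array([196.7, 185. ]), array([ 0.5068, -0.1485,  0.158 ]))]
s cradle_home [(0.65, array([191.7, 187.2]), array([ 0.5037, -0.1691,  0.14  ])), (0.2
[... 172 characters left out ...]
.9, 203.9]), array([ 0.4979, -0.1492,  0.07  ]))]
0.65 ((272.0, 86.0), (172.0, 190.0), 90.0)
(array([ 0.5008, -0.2551,  0.2297]), array([[-0.2773,  0.9608,  0.    ],
       [ 0.9608,  0.2773, -0.    ],
       [-0.    ,  0.    , -1.    ]]), {'t': 9.55, 'q': array([-0.5623,  0.0234,  1.5807,  0.    ,  1.5375, -0.8432]), 'dq': array([ 0.0003,  0.002 , -0.0026, -0.0014, -0.0002,  0.0004]), 'joint_torque': array([  0.0031, -52.114 , -50.8575,   0.0399,   0.0689,   0.0008]), 'tool_pos': array([ 0.5008, -0.2551,  0.2297]), 'orientation': array([1.8885, 2.5106, 0.    ]), 'force': array([ 0.1675, -0.4925, -2.8795]), 'wrist_torque': array([-0.059 ,  0.0442, -0.0366]), 'opening': 0.018845645564151785})
```

View pics/w3.png

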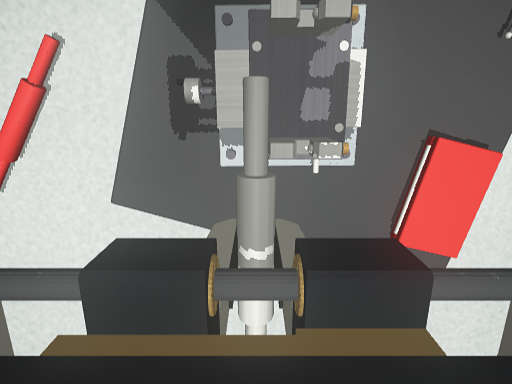

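Dowel is held straight in the jaws (middle visible at (256,210), free tip at (256,77)). The cradle occupies (215–365, 5–165), handwheel at (192,92), near upright around (270–342,150), far upright (271–352,10). I'll zoom in on it.

```bash
python3 - <<'E'
import cv2
a=cv2.imread("pics/w3.png")[0:175,200:375];cv2.imwrite("pics/w3c.png",cv2.resize(a,(700,700)[::1] if 0 else (600,600),interpolation=cv2.INTER_CUBIC))
E
```

```text
(no output)
```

View pics/w3c.png

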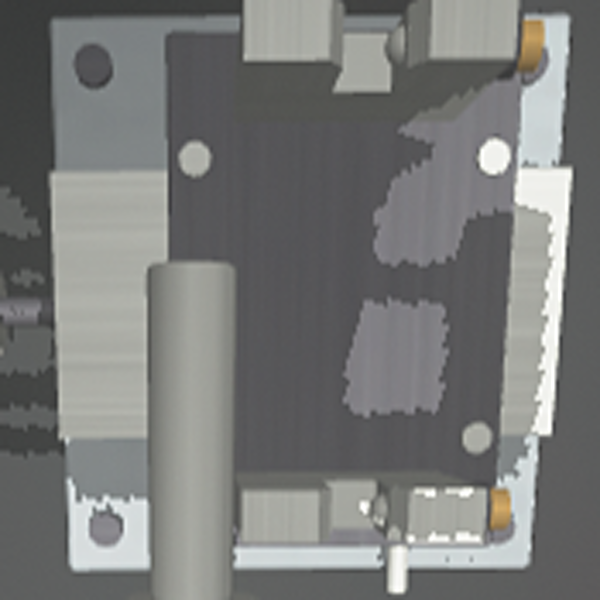

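```bash
python3 - <<'E'
from h import *
p=cams.read_camera("wrist")
f=lambda c,z:atz(p,[200+c[0]/3.4286,c[1]/3.4286],z)[:2]
n=f((366,514),.158);F=f((383,31),.158);print("slots",n,F,(n+F)/2,np.linalg.norm(F-n),"angle of y axis",np.arctan2(F[0]-n[0],F[1]-n[1]))
for k in((243,514),(490,514),(245,31),(522,31)):print(f(k,.158))
L=[f((52,18),.094),f((70,570),.094),f((570,15),.094),f((528,568),.094)];print("base",np.round(L,4),np.mean(L,0))
for a,b in((0,1),(2,3)):d=L[a]-L[b];print(np.arctan2(d[0],d[1]),np.linalg.norm(d))
s=[f(k,.106) for k in((195,158),(494,155),(477,437))];d=s[1]-s[2];e=s[1]-s[0];print("screws",s,np.arctan2(d[0],d[1]),np.arctan2(-e[1],e[0]),"carriage c",(s[0]+s[2])/2)
a=f((149,270),.249);print("dowel end",f((192,268),.249))
p0,R,_=tool();print(p0,R[:2,0],R[:2,1])
E
```

```text
slots [ 0.5278 -0.2048] [ 0.4997 -0.1096] [ 0.5137 -0.1572] 0.0992979876434924 angle of y axis -0.2877651743773242
[ 0.5007 -0.2126]
[ 0.5552 -0.1969]
[ 0.4724 -0.1174]
[ 0.5271 -0.1017]
base [[ 0.4208 -0.1095]
 [ 0.4616 -0.2492]
 [ 0.5502 -0.0715]
 [ 0.5914 -0.2111]] [ 0.506  -0.1603]
-0.2838206320846649 0.14551036657468178
-0.2870240615245917 0.14556231457747867
screws [array([ 0.4665, -0.1336]), array([ 0.5403, -0.1116]), array([ 0.5606, -0.1799])] -0.2882996362700644 -0.28967940113759344 carriage c [ 0.5136 -0.1568]
dowel end [ 0.4771 -0.1736]
[ 0.5008 -0.2551  0.2296] [-0.2773  0.9608] [0.9608 0.2773]
```

Cradle yaw is −0.287 rad. The slots' middle is (0.5137, −0.157), about +8 mm off the base's centre along the cradle's x; uprights, screws and base edges agree. Moving over it and down to just above the tops.

Call:
step_arm --deltas '[{"offset": [2.5,1.0,0],"roll": -0.006},{"offset": [3.5,1.5,0],"roll": 0},{"offset": [3.05,1.45,0],"roll": 0},{"offset": [0,0,2],"roll": 0},{"offset": [0,0,2.5],"roll": 0},{"offset": [0,0,2.0],"roll": 0},{"offset": [0,0,1.0],"roll": 0},{"offset": [0,0,0],"roll": 0},{"offset": [0,0,0],"roll": 0},{"offset": [0,0,0],"roll": 0}]'

```text
t: 10.85
tool_pos: [0.5139, -0.1574, 0.1558]
orientation: [1.88, 2.515, 0.001]
force: [0.7, -1.0, -3.0]
opening: 0.0187
```

```bash
python3 - <<'E'
from h import *
p=cams.read_camera("wrist");s=cams.read_camera("scene")
a=cv2.resize(p["pixels"][0:290,170:345,::-1],None,fx=2,fy=2,interpolation=cv2.INTER_CUBIC)
b=cv2.resize(s["pixels"][140:240,140:250,::-1],(440,400),interpolation=cv2.INTER_CUBIC)
c=np.zeros((580,800,3),np.uint8);c[:,:350]=a;c[:400,355:795]=b;cv2.imwrite("pics/w4.png",c)
togo([.5137,-.157,.15],[.959,.283]);print(tool()[2]["force"],tool()[2]["opening"])
E
```

```text
TCP [ 0.5137 -0.1573  0.1554] offset cm (current axes) [0.0298 0.0069 0.5398]
roll 5.998859261802103e-05
[ 0.3712  0.4168 -2.5666] 0.018706608110621165
```

View pics/w4.png

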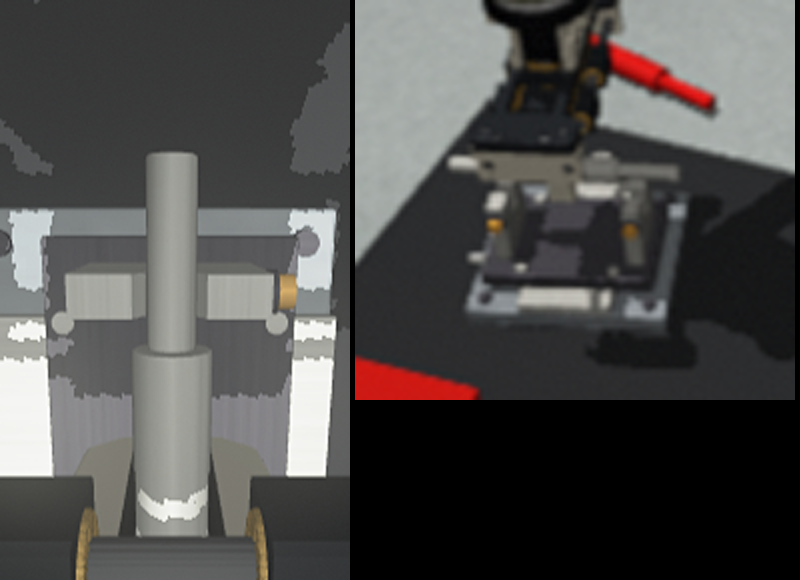

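In the wrist view the journal (col 172) sits over the upright's slot (tops 66–274, mid ≈170), so it is within about 1 mm. I'll feel downward now.

Call:
step_arm --deltas '[{"offset": [0.02,-0.05,0.5],"roll": 0},{"offset": [0,0,0.4],"roll": 0},{"offset": [0,0,0],"roll": 0},{"offset": [0,0,0],"roll": 0}]'

```text
t: 11.45
tool_pos: [0.5127, -0.157, 0.1456]
orientation: [-1.881, -2.516, 0.0]
force: [-0.3, -0.4, -3.4]
opening: 0.0188
```

Call:
step_arm --deltas '[{"offset": [0,0,0.15],"roll": 0},{"offset": [0,0,0.15],"roll": 0},{"offset": [0,0,0],"roll": 0},{"offset": [0,0,0],"roll": 0}]'

```text
t: 11.95
tool_pos: [0.5128, -0.1571, 0.1427]
orientation: [1.881, 2.516, 0.0]
force: [0.3, 0.8, -2.9]
opening: 0.019
```

Call:
step_arm --deltas '[{"offset": [0,0,0.15],"roll": 0},{"offset": [0,0,0.15],"roll": 0},{"offset": [0,0,0],"roll": 0},{"offset": [0,0,0],"roll": 0}]'

```text
t: 12.45
tool_pos: [0.5127, -0.157, 0.1396]
orientation: [-1.881, -2.516, 0.0]
force: [-0.5, 0.4, -2.9]
opening: 0.0188
```

Call:
step_arm --deltas '[{"offset": [0,0,0.15],"roll": 0},{"offset": [0,0,0.15],"roll": 0},{"offset": [0,0,0],"roll": 0},{"offset": [0,0,0],"roll": 0}]'

```text
t: 12.95
tool_pos: [0.5127, -0.157, 0.1366]
orientation: [-1.881, -2.516, 0.0]
force: [-0.7, -0.6, -1.8]
opening: 0.0185
```

Call:
step_arm --deltas '[{"offset": [0,0,0.1],"roll": 0},{"offset": [0,0,0.1],"roll": 0},{"offset": [0,0,0],"roll": 0},{"offset": [0,0,0],"roll": 0}]'

```text
t: 13.45
tool_pos: [0.5127, -0.157, 0.1346]
orientation: [-1.881, -2.516, -0.0]
force: [-0.7, 0.6, -1.8]
opening: 0.0188
```

Call:
step_arm --deltas '[{"offset": [0,0,0.1],"roll": 0},{"offset": [0,0,0.1],"roll": 0},{"offset": [0,0,0.1],"roll": 0},{"offset": [0,0,0],"roll": 0}]'

```text
t: 13.95
tool_pos: [0.5126, -0.157, 0.1314]
orientation: [-1.881, -2.516, 0.0]
force: [0.4, -0.7, -3.4]
opening: 0.019
```

Call:
step_arm --deltas '[{"offset": [0,0,0.1],"roll": 0},{"offset": [0,0,0.1],"roll": 0},{"offset": [0,0,0],"roll": 0}]'

```text
t: 14.32
tool_pos: [0.5127, -0.1574, 0.1303]
orientation: [1.881, 2.516, -0.001]
force: [-4.5, -1.1, 4.2]
opening: 0.0189
```

Call:
step_arm --deltas '[{"offset": [0,0,0.1],"roll": 0},{"offset": [0,0,0.1],"roll": 0},{"offset": [0,0,0],"roll": 0}]'

```text
t: 14.7
tool_pos: [0.5125, -0.1578, 0.1281]
orientation: [1.881, 2.516, -0.002]
force: [-5.9, -2.9, 4.1]
opening: 0.0186
```

Plungers engaged (about 7 N vertical change); continuing gently.

Call:
step_arm --deltas '[{"offset": [0,0,0.1],"roll": 0},{"offset": [0,0,0.1],"roll": 0},{"offset": [0,0,0],"roll": 0}]'

```text
t: 15.08
tool_pos: [0.5125, -0.1578, 0.1259]
orientation: [1.881, 2.516, -0.002]
force: [-5.6, -2.9, 3.2]
opening: 0.0188
```

Call:
step_arm --deltas '[{"offset": [0,0,0.1],"roll": 0},{"offset": [0,0,0.1],"roll": 0},{"offset": [0,0,0],"roll": 0}]'

```text
t: 15.45
tool_pos: [0.5124, -0.1576, 0.1236]
orientation: [1.881, 2.516, -0.002]
force: [-4.3, -3.1, 1.0]
opening: 0.0186
```

Call:
step_arm --deltas '[{"offset": [0,0,0.1],"roll": 0},{"offset": [0,0,0.1],"roll": 0},{"offset": [0,0,0],"roll": 0}]'

```text
t: 15.82
tool_pos: [0.5123, -0.1571, 0.1209]
orientation: [-1.881, -2.516, 0.001]
force: [-2.9, -2.6, -3.8]
opening: 0.019
```

Call:
step_arm --deltas '[{"offset": [0,0,0.05],"roll": 0},{"offset": [0,0,0],"roll": 0},{"offset": [0,0,0],"roll": 0}]'

```text
t: 16.2
tool_pos: [0.5123, -0.157, 0.1207]
orientation: [-1.88, -2.516, 0.001]
force: [-4.4, -3.4, -4.6]
opening: 0.0192
```

Call:
step_arm --deltas '[{"offset": [0,0,0.05],"roll": 0},{"offset": [0,0,0],"roll": 0},{"offset": [0,0,0],"roll": 0}]'

```text
t: 16.58
tool_pos: [0.5123, -0.1569, 0.1202]
orientation: [-1.88, -2.515, 0.0]
force: [-4.2, -2.6, -3.5]
opening: 0.0188
```

Call:
step_arm --deltas '[{"offset": [0,0,0.05],"roll": 0},{"offset": [0,0,0],"roll": 0},{"offset": [0,0,0],"roll": 0}]'

```text
t: 16.95
tool_pos: [0.5123, -0.1568, 0.1199]
orientation: [-1.88, -2.516, 0.0]
force: [-5.3, -2.1, -3.1]
opening: 0.0188
```

Call:
step_arm --deltas '[{"offset": [0,0,0.05],"roll": 0},{"offset": [0,0,0],"roll": 0},{"offset": [0,0,0],"roll": 0}]'

```text
t: 17.32
tool_pos: [0.5124, -0.1569, 0.1198]
orientation: [-1.88, -2.516, 0.0]
force: [-5.8, -1.8, 0.7]
opening: 0.0193
```

Call:
step_arm --deltas '[{"offset": [0,0,0.05],"roll": 0},{"offset": [0,0,0],"roll": 0},{"offset": [0,0,0],"roll": 0}]'

```text
t: 17.7
tool_pos: [0.5124, -0.1568, 0.1197]
orientation: [-1.88, -2.516, 0.0]
force: [-8.2, -1.0, 3.5]
opening: 0.0192
```

Call:
step_arm --deltas '[{"offset": [0,0,0.05],"roll": 0},{"offset": [0,0,0],"roll": 0},{"offset": [0,0,0],"roll": 0}]'

```text
t: 18.08
tool_pos: [0.5124, -0.1568, 0.1197]
orientation: [-1.88, -2.516, 0.0]
force: [-10.1, 0.8, 7.6]
opening: 0.0185
```

On the floor: z has stopped at 0.1197 while the force rises. I'll press to about 25 N.

Call:
step_arm --deltas '[{"offset": [0,0,0.1],"roll": 0},{"offset": [0,0,0],"roll": 0},{"offset": [0,0,0],"roll": 0}]'

```text
t: 18.45
tool_pos: [0.5124, -0.1569, 0.1196]
orientation: [-1.88, -2.516, 0.0]
force: [-13.7, 1.3, 15.1]
opening: 0.0186
```

Call:
step_arm --deltas '[{"offset": [0,0,0.1],"roll": 0},{"offset": [0,0,0],"roll": 0},{"offset": [0,0,0],"roll": 0}]'

```text
t: 18.82
tool_pos: [0.5125, -0.1569, 0.1195]
orientation: [-1.88, -2.516, 0.0]
force: [-17.4, 3.5, 20.6]
opening: 0.0188
```

```bash
python3 -c "
from h import *
s=tool()[2];print(s['force'],s['wrist_torque'],s['tool_pos'])"
```

```text
[-17.3823   3.4582  20.5506] [ 0.3777  3.0354 -0.0487] [ 0.5125 -0.1569  0.1195]
```

Call:
step_arm --deltas '[{"offset": [0,0,-0.15],"roll": 0},{"offset": [0,0,-0.1],"roll": 0},{"offset": [0,0,0],"roll": 0}]'

```text
t: 19.2
tool_pos: [0.5124, -0.1568, 0.1197]
orientation: [-1.88, -2.516, 0.0]
force: [-7.8, -1.0, 3.9]
opening: 0.0187
```

Call:
step_arm --deltas '[{"offset": [0,0,0],"roll": 0},{"offset": [0,0,0],"roll": 0},{"offset": [0,0,0],"roll": 0},{"offset": [0,0,0],"roll": 0}]' --fingers 5.0

```text
t: 19.7
tool_pos: [0.513, -0.157, 0.1193]
orientation: [1.88, 2.516, 0.0]
force: [0.1, -1.5, 0.1]
opening: 0.0494
```

Call:
step_arm --deltas '[{"offset": [0,0,-1],"roll": 0},{"offset": [0,0,-3],"roll": 0},{"offset": [0,0,-4],"roll": 0},{"offset": [0,0,-3],"roll": 0},{"offset": [-2,0,0],"roll": 0},{"offset": [-4,0,0],"roll": 0},{"offset": [-3,0,0],"roll": 0},{"offset": [0,0,0],"roll": 0},{"offset": [0,0,0],"roll": 0},{"offset": [0,0,0],"roll": 0}]'

```text
t: 20.95
tool_pos: [0.538, -0.2427, 0.2288]
orientation: [-1.88, -2.516, -0.0]
force: [0.4, 0.5, 0.8]
opening: 0.0498
```

```bash
python3 - <<'E'
from h import *
p=cams.read_camera("wrist");s=cams.read_camera("scene")
a=cv2.resize(p["pixels"][0:180,180:380,::-1],None,fx=2,fy=2,interpolation=cv2.INTER_CUBIC)
b=cv2.resize(s["pixels"][165:225,160:235,::-1],(390,312),interpolation=cv2.INTER_CUBIC)
c=np.zeros((360,800,3),np.uint8);c[:,:400]=a;c[:312,405:795]=b;cv2.imwrite("pics/w5.png",c)
o={}
for n,k in(("w",p),("s",s)):
  print(n,[(r["score"],np.round(r["xy"],1),atz(k,r["xy"],.14)) for r in cams.pinpoint(k,"dowel")[:5]])
  for m in cams.silhouettes(k,"dowel"):
    e=ends(m);print(m["score"],e,[atz(k,v,.14) for v in e[:2]])
A=np.array([.5125,-.1569,.14]);d=np.array([-.283,.959,0])*.085
for n,k in(("w",p),("s",s)):print([np.round(proj(k,A+i*d),1) for i in(-1,0,1)])
print(tool())
E
```

```text
w [(0.91, array([254.1, 146.7]), array([ 0.5246, -0.2033,  0.14  ])), (0.86, array([255.7,  17.8]), array([ 0.4982, -0.1092,  0.14  ])), (0.86, array([ 5.8, 72.4]), array([ 0.3187, -0.2029,  0.14  ]))]
0.77 (array([15.8739, 34.3598]), array([ -0.7359, 120.8587]), 1126) [array([ 0.3238, -0.1726,  0.14  ]), array([ 0.3167, -0.2426,  0.14  ])]
0.7 (array([255.0839,  -0.0143]), array([254.7425, 189.0086]), 3796) [array([ 0.4943, -0.0977,  0.14  ]), array([ 0.5355, -0.2385,  0.14  ])]
s [(0.82, array([366.1, 185.8]), array([0.3205, 0.3244, 0.14  ])), (0.82, array([204.3, 156.7]), array([ 0.3573, -0.1979,  0.14  ])), (0.77, array([209.3, 193.1]), array([ 0.5093, -0.1076,  0.14  ])), (0.71, array([372. , 173.2]), array([0.2565, 0.3311, 0.14  ])), (0.66, array([191.1, 189.2]), array([ 0.5123, -0.1667,  0.14  ]))]
0.65 (array([183.978 , 144.0467]), array([229.7207, 165.5929]), 290) [array([ 0.3182, -0.2933,  0.14  ]), array([ 0.3711, -0.1012,  0.14  ])]
0.64 (array([382.3127, 167.3095]), array([348.9808, 200.981 ]), 248) [array([0.2171, 0.3567, 0.14  ]), array([0.4024, 0.2896, 0.14  ])]
0.49 
[... 182 characters left out ...]
, array([256.1, -35.4])]
[array([166.2, 188.9]), array([194., 190.]), array([222. , 191.1])]
(array([ 0.5383, -0.243 ,  0.2294]), array([[-0.2836,  0.9589,  0.0003],
       [ 0.9589,  0.2836, -0.0002],
       [-0.0003,  0.0002, -1.    ]]), {'t': 21.25, 'q': array([-0.5109,  0.1004,  1.5011, -0.    ,  1.5398, -0.7984]), 'dq': array([-0.0028,  0.0035, -0.003 , -0.0013, -0.0005, -0.0014]), 'joint_torque': array([  0.0277, -54.4926, -49.2381,   0.0463,   0.0676,   0.0009]), 'tool_pos': array([ 0.5383, -0.243 ,  0.2294]), 'orientation': array([1.88  , 2.5165, 0.0001]), 'force': array([-0.1522,  0.654 ,  0.2252]), 'wrist_torque': array([-0.0366,  0.0614, -0.0249]), 'opening': 0.04995380817909328})
```

View pics/w5.png

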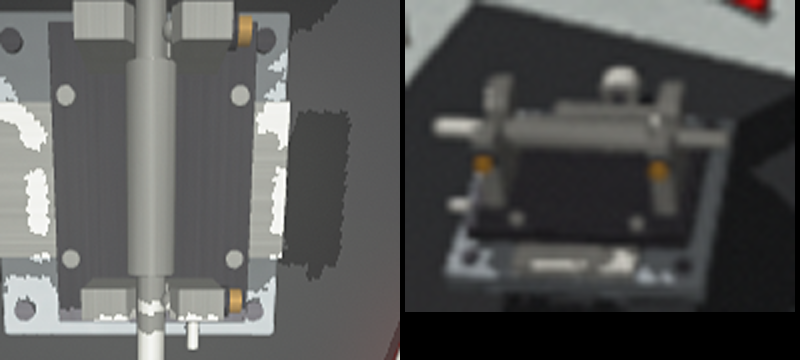

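The dowel lies between the uprights and looks level: its scene ends (167,188.9)/(221,190.6) compare with (166.2,188.9)/(222,191.1) predicted for home. The camera can't resolve a slightly stuck end, so I'll touch each side with closed fingers, which gives both a height measurement and a gentle press.

Call:
step_arm --deltas '[{"offset": [2,0,0],"roll": 0},{"offset": [3,0,0],"roll": 0},{"offset": [1,0,0],"roll": 0},{"offset": [0,0,2.5],"roll": 0},{"offset": [0,0,2.5],"roll": 0},{"offset": [0,0,2],"roll": 0},{"offset": [0,0,0.5],"roll": 0},{"offset": [0,0,0],"roll": 0},{"offset": [0,0,0],"roll": 0}]' --fingers 0 --grip_force 20

```text
t: 22.38
tool_pos: [0.5219, -0.1861, 0.1553]
orientation: [1.88, 2.515, 0.001]
force: [-1.0, 0.5, 0.9]
opening: 0.0004
```

Call:
step_arm --deltas '[{"offset": [0,0,0.1],"roll": 0},{"offset": [0,0,0.1],"roll": 0},{"offset": [0,0,0.1],"roll": 0},{"offset": [0,0,0],"roll": 0}]'

```text
t: 22.88
tool_pos: [0.5211, -0.1858, 0.151]
orientation: [-1.881, -2.516, 0.0]
force: [0.3, 0.5, -0.3]
opening: 0.0004
```

Call:
step_arm --deltas '[{"offset": [0,0,0.1],"roll": 0},{"offset": [0,0,0.1],"roll": 0},{"offset": [0,0,0],"roll": 0}]'

```text
t: 23.25
tool_pos: [0.5214, -0.1859, 0.15]
orientation: [1.88, 2.516, 0.0]
force: [-2.3, 0.9, 5.3]
opening: 0.0006
```

Call:
step_arm --deltas '[{"offset": [0,0,0.1],"roll": 0},{"offset": [0,0,0.1],"roll": 0},{"offset": [0,0,0],"roll": 0}]'

```text
t: 23.62
tool_pos: [0.5222, -0.1858, 0.1497]
orientation: [1.879, 2.515, 0.002]
force: [-5.7, 4.4, 16.0]
opening: 0.0008
```

Call:
step_arm --deltas '[{"offset": [0,0,-0.4],"roll": 0},{"offset": [0,0,-0.8],"roll": 0},{"offset": [2,0,0],"roll": 0},{"offset": [2.5,0,0],"roll": 0},{"offset": [1.5,0,0],"roll": 0},{"offset": [0,0,0.4],"roll": 0},{"offset": [0,0,0.3],"roll": 0},{"offset": [0,0,0],"roll": 0},{"offset": [0,0,0],"roll": 0}]'

```text
t: 24.75
tool_pos: [0.5043, -0.1287, 0.152]
orientation: [-1.882, -2.515, 0.0]
force: [-0.5, -0.5, 0.2]
opening: 0.0004
```

Call:
step_arm --deltas '[{"offset": [0,0,0.1],"roll": 0},{"offset": [0,0,0.1],"roll": 0},{"offset": [0,0,0],"roll": 0},{"offset": [0,0,0],"roll": 0}]'

```text
t: 25.25
tool_pos: [0.5042, -0.1283, 0.1502]
orientation: [1.881, 2.516, 0.0]
force: [0.2, 0.6, -0.2]
opening: -0.0
```

Call:
step_arm --deltas '[{"offset": [0,0,0.1],"roll": 0},{"offset": [0,0,0.1],"roll": 0},{"offset": [0,0,0],"roll": 0}]'

```text
t: 25.62
tool_pos: [0.5049, -0.1282, 0.1498]
orientation: [1.88, 2.515, 0.001]
force: [-4.2, 2.4, 10.6]
opening: 0.0003
```

Call:
step_arm --deltas '[{"offset": [0,0,0.1],"roll": 0},{"offset": [0,0,0],"roll": 0}]'

```text
t: 25.88
tool_pos: [0.5053, -0.1281, 0.1498]
orientation: [1.879, 2.515, 0.002]
force: [-5.6, 3.6, 16.0]
opening: 0.0003
```

Call:
step_arm --deltas '[{"offset": [0,0,-0.5],"roll": 0},{"offset": [0,0,-3],"roll": 0},{"offset": [0,0,-5],"roll": 0},{"offset": [0,0,0],"roll": 0},{"offset": [0,0,0],"roll": 0}]'

```text
t: 26.5
tool_pos: [0.5041, -0.1282, 0.2317]
orientation: [-1.881, -2.516, 0.0]
force: [0.2, 0.3, -0.4]
opening: 0.0009
```

Both sides stop at z≈0.1498, so the dowel is level and its axis is at 0.140, which is home. Handing in.

```bash
python3 -c "
from h import *
p=cams.read_camera('scene')
for t in('indicator','pin_case','shim_tray'):print(t,[atz(p,r['xy'],.07) for r in cams.pinpoint(p,t)[:1]])
print(robot.close_job())"
```

```text
indicator [array([0.6977, 0.0122, 0.07  ])]
pin_case [array([ 0.6955, -0.2169,  0.07  ])]
shim_tray [array([0.6912, 0.2052, 0.07  ])]
the job is handed in; nothing more can be done
None
```

The dowel is home in both slots of the check cradle, released, with the arm clear, and the job is handed in. The simulator gave no verdict.

- **Moves:** I gripped the dowel by its middle and lifted it level. From the wrist camera I put the carriage about 8 mm towards the cradle's +x and lined up on that. It went into both slots without meeting the flat tops. I took it past the plungers in 1 mm steps in the fingers, pressed it to the floor with about 21 N, let go and withdrew.
- **Seating check:** I touched the dowel with closed fingers 30 mm either side of its middle, pressing with up to 16 N. Both sides stopped at z ≈ 0.1498 m, where 0.150 m means home.
- **Cameras:** The ends of the dowel in the scene view were within about 1 pixel (roughly 3 mm) of the home prediction. That is too coarse to prove seating on its own, which is why I did the touch check.
- **Other items:** The indicator, pin case and shim tray were within 4 mm of their first measured places, which is measurement noise.
- **Disagreements:**
  - While pressing to the floor there was also a sideways force of up to about 17 N, gone after release.
  - The early two-view estimate of the dowel's −y end was about 7 mm off and I discarded it for the wrist view.
  - The finger opening read about 18.8 mm on the 20 mm diameter.

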